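Unscrew the filler cap of the press lubricator

TASK

Open the press lubricator for refilling: unscrew its black ribbed filler cap (ordinary coarse right-hand thread, about a turn and a half), letting the cap rise with its thread as you turn, keep hold of it as it comes off the neck, and set it down gently, open side down, well inside the round steel parts dish. Do not strain the plastic thread by pulling, holding down or levering on the cap, do not drop the cap, and leave the other things on the bench where they are.

Things in the scene. Friction and masses are not known exactly. Their poses are not given: they have to be found in the camera images.
- cap_center (a point): centre (on the axis, half-way up) of the black plastic screw cap on the filler neck: a round, ribbed, hollow shell, closed on top, 57 mm across, 36 mm tall, 55 to 100 g; underside 18 mm below this point, top 18 mm above; z is its axis, up. Any diameter can be gripped; a grip of about 40 N turns it without slipping. The cap stays where it is when let go part-way
- lubricator: rigid, fixed bench lubricator: cream tank 126 x 260 mm, 124 mm tall, on a plate 160 x 285 mm. Origin on the bench below the filler neck's axis, z up, y along the tank towards the pump; tank from y = -70 to 190 mm. Neck collar 62 mm across, 12 mm tall: the closed cap's underside is 139 mm over the bench. Pump, motor, gauge stand between y = 90 and 190 mm, up to 204 mm high
- neck_top (a point): centre of the filler neck's open mouth, 160 mm above the bench, hidden in the closed cap. Neck 47 mm across, 24 mm tall, rigid. Coarse right-hand thread with 1 mm play up/down and sideways: the cap climbs as it turns, is free after 1.2 to 1.7 turns anticlockwise from above (to be felt), and clears the neck 21 mm above its closed height. At first a rubber gasket presses it up with 10 N
- dish_in (a point): centre of the inner floor (4 mm above the bench) of the round stainless parts dish, which its magnet holds fast on the bench: flat floor 130 mm across, flared rim 156 mm across and 22 mm tall
- ring_stack: loose upright column of steel rings, 42 mm across and 84 mm tall, origin at the centre of its underside; a bystander, leave alone
- oil_bottle: loose grey plastic bottle, 56 mm across and 150 mm tall, origin at the centre of its underside; a bystander, leave alone
- wrench: loose steel spanner lying flat, 170 mm long, origin at mid-length on its underside, x along its length; a bystander, leave alone

How it is judged:
By the outcome, as a careful person would: the job done as asked, in the order asked, and still so for the second after the job is handed in, with the robot touching nothing.
It also fails if it takes over 72 s, if anything falls off the work surface, if the arm or the gripper's body presses on something with over 40 N, if the wrist force passes 120 N, or if a joint passes its speed limit or range.

ROBOT

A 6-joint arm with a two-finger parallel gripper is mounted at the origin on the work surface. World frame = base frame: x ahead of the robot, y to its left, z up, the work surface at z = 0. Lengths are in m, angles in degrees, forces in N, time in s.
With the tool pointing down it reaches from about 0.4 to 0.825 m from the base axis. Payload 7 kg.
Tool frame: the origin (TCP) lies midway between the tips of the shut fingers; the grasp point (between the pads) lies hold_point_z behind it (hold_point_z is the distance from the TCP to the grasp point, in m); z points along the fingers, y is the line along which they close (so a half turn about z gives the same grasp; the last joint's range is limited). The gripper opens to 88 mm and grips with 3 to 60 N. Pads are 19 mm wide; open, the fingers measure 130 mm over their backs; the gripper's body (78 mm by 193 mm) begins 47 mm behind the grasp point.
Start: joints at [87.84, 20.546, 0.682, 0, -70.136, -16.507], TCP at [0.216, 0.639, 0.202] pointing down, gripper open.
Joint ranges: [-176.03, 176.03], [-82.01, 121.73], [-58.28, 71.71], [-173.87, 95.51], [-174.79, -0.11], [-173.66, 173.66]. Speed limits (degrees/s): [136.94, 136.94, 172.46, 180, 180, 180].

INTERFACE

Orientations are given as [roll, pitch, yaw] about the fixed x, y, z axes, in that order (R = Rz(yaw) Ry(pitch) Rx(roll)).
In Python, from plant import * gives the robot as it stands.
- The arm moves only by the tool step_arm, never from a script. Its argument "steps" is a list that holds one entry, the list of rows, each a list of 6 numbers: the shift along the tool's x, y, z scaled (see below), then the turn, a rotation vector about the tool's x, y, z scaled (see below). In form: [[[tx, ty, tz, wx, wy, wz], ...]]. A call has 1 to 20 rows; each row is the pose to reach, as a shift and turn from the pose commanded when the call began, along the tool's axes at that moment; what a row does not reach only later rows make up. The controller multiplies each number of a shift by 100 mm and each number of a turn by 0.5 rad. A row lasts 1/10 s, in which the tool goes at most 50 mm and 8.59 degrees, less where a joint would pass 70% of its speed; a pose out of reach is approached as far as the arm can. A call with a number of a shift or a turn outside -1 to 1 is refused whole. A call with a gripper value outside its range is refused whole. "jaw" is the closure in counts, from 0 (fully open) to 255 (shut), set as the call begins (left out, the last holds). The fingers move at their own pace and stop on an object; the grip force is fixed at half the most. Time passes only in rows, so rows that repeat a pose let the fingers close. It gives the time, the measured TCP pose, the force, the opening and the grip force at its end, in the units of the state.
- get_obs(): the state, without advancing time (a new reading comes with each control period).
- snapshot(name): name is "scene" or "side" or "wrist"; returns (picture, depth): 400x640x3 uint8, red, green, blue; 400x640 float32, m along the optical axis (not along the pixel's ray), 0 where there is no reading.
- calibration(name): a dict with "mtx" (3x3 intrinsics, pixels), "rvec" (rotation vector, rad) and "tvec" (3), from world to camera coordinates, as OpenCV has them. Camera axes: x right, y down, z forward; pixel columns grow to the right and rows downward; lengths in m; the calibration is good to about 2 mm. The wrist camera is an equidistant fisheye: a pixel r from the principal point sees the ray r / f radians off the axis. A picture is of the moment at which its call begins: read the wrist's pose just before it. calibration takes no time and is no camera call; for the wrist camera it gives the pose at the moment of the call.
- close_job(): hands the job in; it is judged then, once.
The state is a dict: "clock": time; "joint_pos": joint angles; "qvel": joint speeds; "tau": joint torques, N m; "tool_pos": TCP position; "orientation": TCP orientation; "force": force on the tool from outside, world axes, zero at the start; "moment": the same for the moment, N m; "opening": finger opening in m; "gripper_force": force on a finger pad.
Only numpy, scipy, OpenCV 4.12 (cv2) and the standard library are available. Lean on these libraries where they do the work, as an engineer would, in place of code of your own. Each camera call takes 0.05 s, during which the arm holds its last target. There are 200 camera calls.

## Working session

There is one attempt and no reset: what is moved stays moved. The work goes in short steps, Python scripts to look and compute and a tool call to move; the robot and the scene stay as the last step left them, time stands still between calls to the robot, and variables do not carry over. Pictures are saved under pics/ and viewed, at most 10 in all, crops included, and the job is handed in when it is done.

Besides the shell and the picture viewer there is one more tool, called after ">>>" in YAML: its name, and indented under it one key for each argument. step_arm: Moves the arm, as the interface text tells. Its arguments: {"type":"object","properties":{"steps":{"type":"array","items":{"type":"array","items":{"type":"array","items":{"type":"number","minimum":-1,"maximum":1}}}},"jaw":{"type":"number"}},"required":["steps"]}

```bash
mkdir -p pics; ls; python3 - <<'E'
from plant import *
import cv2,numpy as np
print(get_obs())
try: print(hold_point_z)
except Exception as e: print(e)
a=[]
for n in("scene","side"):
    p,d=snapshot(n); np.savez(f"{n}0.npz",p=p,d=d,**calibration(n)); cv2.imwrite(f"pics/{n}0.png",p[...,::-1])
E
```

```text
pics
{'clock': 0.0, 'joint_pos': array([ 8.78394453e+01,  2.05918008e+01,  6.35557598e-01, -1.91776633e-02,
       -7.01354338e+01, -1.65080023e+01]), 'qvel': array([-0.03190584, -0.15749107,  0.11763653,  0.05413578, -0.02582307,
        0.04845178]), 'tau': array([ 4.12254713e-04, -5.82725966e+01,  2.93059534e+01,  6.99706256e+00,
        6.86616695e-03, -1.69444907e-04]), 'tool_pos': array([0.21591671, 0.63899725, 0.2006351 ]), 'orientation': array([ 1.79906979e+02, -8.76713554e-03, -1.86750808e+01]), 'force': array([-0.13876479,  0.96850383, -0.17370262]), 'moment': array([ 0.05957654, -0.00817787, -0.05591163]), 'gripper_force': 0.0, 'opening': 0.08781797657713648}
0.0188
```

View pics/scene0.png

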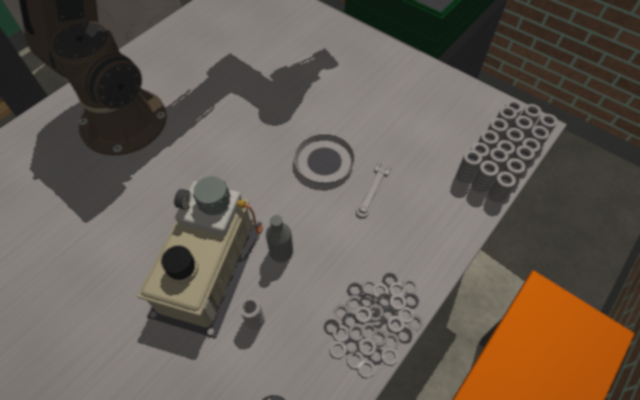

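View pics/side0.png

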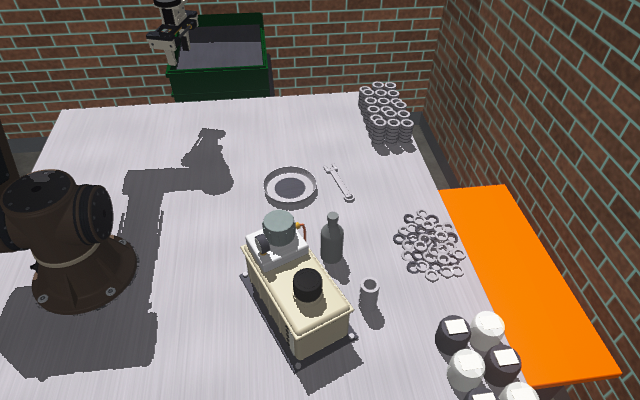

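Scene shows the cap at (178,262), dish at (323,160), bottle at (279,240), and ring stack at (252,312). In the side view the cap is at (307,284) and the dish at (290,187). Next I measure these.

```bash
cat > h.py <<'E'
import cv2,numpy as np
def ray(c,uv,z):
    R=cv2.Rodrigues(c["rvec"])[0]; o=-R.T@c["tvec"].ravel()
    d=R.T@np.linalg.solve(c["mtx"],[uv[0],uv[1],1.]); return o+d*(z-o[2])/d[2]
def cloud(c):
    R=cv2.Rodrigues(c["rvec"])[0]; v,u=np.indices(c["d"].shape)
    q=np.stack([u,v,u*0+1],-1)@np.linalg.inv(c["mtx"]).T*c["d"][...,None]
    return (q-c["tvec"].ravel())@R
E
python3 - <<'E'
from h import *
for n,cap,dish in(("scene",(178,262),(323,160)),("side",(307,284),(290,187))):
    c=np.load(n+"0.npz"); P=cloud(c); p=c["p"].astype(int)
    u,v=np.meshgrid(range(640),range(400))
    near=np.hypot(u-cap[0],v-cap[1])<30
    # cap top by depth + dark
    m=near&(p.max(2)<70)&(P[...,2]>.166)&(P[...,2]<.19)
    q=P[m]; (cx,cy),r=cv2.minEnclosingCircle(q[:,:2].astype(np.float32))
    print(n,"cap top",m.sum(),q.mean(0).round(4),(cx,cy,r),np.median(q[:,2]))
    m=(np.hypot(u-dish[0],v-dish[1])<45)&(P[...,2]>.016)&(P[...,2]<.03)
    q=P[m]; print("dish",m.sum(),cv2.minEnclosingCircle(q[:,:2].astype(np.float32)),ray(c,dish,.01))
    # tank top outline
    m=(np.abs(P[...,2]-.124)<.006)&(np.hypot(u-cap[0],v-cap[1])<110)&(p[...,0]>p[...,2]+25)
    print("tank",cv2.minAreaRect(P[m][:,:2].astype(np.float32)),np.median(P[m][:,2]))
for n,l in(("scene",{"bottle":(277,219,.15),"stack":(250,303,.084)}),("side",{"bottle":(333,215,.15),"stack":(370,285,.084),"pump":(278,217,.2)})):
    c=np.load(n+"0.npz")
    for k,(a,b,z) in l.items(): print(n,k,ray(c,(a,b),z).round(3))
E
```

```text
scene cap top 671 [ 0.5231 -0.2155  0.1751] (0.5210431814193726, -0.21442176401615143, 0.029065793380141258) 0.17551064044410436
dish 280 ((0.5158351063728333, 0.23743052780628204), 0.07920020818710327) [0.51677327 0.23372285 0.01      ]
tank ((0.5025652647018433, -0.16014176607131958), (0.13935540616512299, 0.2687876224517822), 17.7458438873291) 0.12320164815282077
side cap top 597 [ 0.5201 -0.2172  0.1746] (0.5211968421936035, -0.21467235684394836, 0.028989624232053757) 0.17493734442263054
dish 205 ((0.5175327658653259, 0.23777340352535248), 0.08019965142011642) [0.51947836 0.23313824 0.01      ]
tank ((0.497579962015152, -0.163689523935318), (0.14702217280864716, 0.25202691555023193), 16.929981231689453) 0.1226218844811083
scene bottle [ 0.601 -0.022  0.15 ]
scene stack [ 0.657 -0.174  0.084]
side bottle [ 0.602 -0.025  0.15 ]
side stack [ 0.661 -0.182  0.084]
side pump [ 0.475 -0.063  0.2  ]
```

>>> step_arm:
  steps:
    - [[0,0,-0.2,0,0,0.2],[0,0,-0.45,0,0,0.4],[0,0,-0.7,0,0,0.6],[0,0,-0.9,0,0,0.8],[0,0,-0.9,0,0,0.8]]
  jaw: 0

```text
clock: 0.6
tool_pos: [0.2165, 0.6406, 0.2947]
orientation: [-179.8, 0.1, -41.7]
force: [0.1, 0.0, 0.3]
opening: 0.0877
gripper_force: 0.0
```

```bash
python3 - <<'E'
from plant import *
o=get_obs(); print(o["clock"],o["joint_pos"],o["tool_pos"],o["orientation"],o["force"])
E
```

```text
0.6 [ 8.78401920e+01  1.82660627e+01  9.27121345e+00  5.30873110e-02
 -8.07497119e+01 -3.95904685e+01] [0.21646372 0.64058024 0.294743  ] [-1.79769740e+02  1.22380148e-01 -4.17416137e+01] [0.13275348 0.02351518 0.27294083]
```

```bash
python3 - <<'E'
import numpy as np
s=np.array([.216,.639]);e=np.array([.521,-.2145]);y=-41.6;d=(e-s)/10
for i in range(10):
    a=np.radians(y);T=np.array([[np.cos(a),np.sin(a)],[np.sin(a),-np.cos(a)]])
    t=(T@(d))*10; print(i,round(y,1),t.round(3)); y-=.8*.5*180/np.pi
print(y)
E
```

```text
0 -41.6 [0.795 0.436]
1 -64.5 [0.902 0.092]
2 -87.4 [ 0.866 -0.267]
3 -110.4 [ 0.694 -0.583]
4 -133.3 [ 0.412 -0.807]
5 -156.2 [ 0.065 -0.904]
6 -179.1 [-0.292 -0.858]
7 -202.0 [-0.603 -0.677]
8 -224.9 [-0.819 -0.389]
9 -247.9 [-0.906 -0.039]
-270.78311805232926
```

>>> step_arm:
  steps:
    - [[0.265,0.145,0,0,0,0.267],[0.53,0.29,0,0,0,0.533],[0.795,0.436,0,0,0,0.8]]

```text
clock: 0.9
tool_pos: [0.2465, 0.5527, 0.2901]
orientation: [179.9, -0.1, -64.7]
force: [0.1, -0.2, 0.5]
opening: 0.0879
gripper_force: 0.0
```

>>> step_arm:
  steps:
    - [[0.3,0.03,0,0,0,0.267],[0.6,0.06,0,0,0,0.533],[0.902,0.092,0,0,0,0.8]]

```text
clock: 1.2
tool_pos: [0.2772, 0.4671, 0.2906]
orientation: [180.0, -0.1, -87.7]
force: [-0.6, -0.4, 0.3]
opening: 0.0876
gripper_force: 0.0
```

>>> step_arm:
  steps:
    - [[0.289,-0.089,0,0,0,0.267],[0.577,-0.178,0,0,0,0.533],[0.866,-0.267,0,0,0,0.8]]

```text
clock: 1.5
tool_pos: [0.3077, 0.3818, 0.2907]
orientation: [180.0, -0.1, -110.6]
force: [1.1, -0.2, 0.6]
opening: 0.0877
gripper_force: 0.0
```

>>> step_arm:
  steps:
    - [[0.231,-0.194,0,0,0,0.267],[0.463,-0.389,0,0,0,0.533],[0.694,-0.583,0,0,0,0.8]]

```text
clock: 1.8
tool_pos: [0.3381, 0.2965, 0.2908]
orientation: [-180.0, -0.1, -133.5]
force: [0.4, 0.9, 0.1]
opening: 0.0876
gripper_force: 0.0
```

>>> step_arm:
  steps:
    - [[0.137,-0.269,0,0,0,0.267],[0.275,-0.538,0,0,0,0.533],[0.412,-0.807,0,0,0,0.8]]

```text
clock: 2.1
tool_pos: [0.3686, 0.2113, 0.2908]
orientation: [-180.0, -0.1, -156.4]
force: [1.1, 0.4, 0.1]
opening: 0.0876
gripper_force: 0.0
```

>>> step_arm:
  steps:
    - [[0.022,-0.301,0,0,0,0.267],[0.043,-0.603,0,0,0,0.533],[0.065,-0.904,0,0,0,0.8]]

```text
clock: 2.4
tool_pos: [0.3991, 0.1261, 0.2909]
orientation: [-180.0, -0.0, -179.3]
force: [0.4, 0.5, 0.2]
opening: 0.0873
gripper_force: 0.0
```

>>> step_arm:
  steps:
    - [[-0.097,-0.286,0,0,0,0.267],[-0.195,-0.572,0,0,0,0.533],[-0.292,-0.858,0,0,0,0.8]]

```text
clock: 2.7
tool_pos: [0.4296, 0.0408, 0.2909]
orientation: [-180.0, -0.0, 157.7]
force: [-0.1, 0.3, 0.9]
opening: 0.0877
gripper_force: 0.0
```

>>> step_arm:
  steps:
    - [[-0.201,-0.226,0,0,0,0.267],[-0.402,-0.451,0,0,0,0.533],[-0.603,-0.677,0,0,0,0.8]]

```text
clock: 3.0
tool_pos: [0.4602, -0.0445, 0.2908]
orientation: [-180.0, -0.0, 134.8]
force: [-0.6, 0.5, 0.2]
opening: 0.0877
gripper_force: 0.0
```

>>> step_arm:
  steps:
    - [[-0.273,-0.13,0,0,0,0.267],[-0.546,-0.259,0,0,0,0.533],[-0.819,-0.389,0,0,0,0.8]]

```text
clock: 3.3
tool_pos: [0.4907, -0.1298, 0.2907]
orientation: [-179.9, -0.0, 111.9]
force: [0.1, 0.2, -0.3]
opening: 0.0875
gripper_force: 0.0
```

>>> step_arm:
  steps:
    - [[-0.302,-0.013,0,0,0,0.267],[-0.604,-0.026,0,0,0,0.533],[-0.906,-0.039,0,0,0,0.8],[-0.906,-0.039,0,0,0,0.8],[-0.906,-0.039,0,0,0,0.8]]

```text
clock: 3.8
tool_pos: [0.5191, -0.2323, 0.2895]
orientation: [180.0, -1.4, 90.7]
force: [0.3, -0.2, -0.6]
opening: 0.0878
gripper_force: 0.0
```

```bash
python3 - <<'E'
from plant import *
import cv2
from h import *
o=get_obs(); print(o["clock"],o["joint_pos"],o["tool_pos"],o["orientation"],o["force"])
c=calibration("wrist"); p,d=snapshot("wrist"); np.savez("w0.npz",p=p,d=d,**c); cv2.imwrite("pics/w0.png",p[...,::-1])
E
```

```text
3.8 [  -5.45761116    8.35311563   -3.71832555   -1.42797907  -78.05415806
 -173.55082121] [ 0.51914313 -0.23234261  0.28947043] [179.97154429  -1.40207477  90.69479671] [ 0.33022003 -0.15916067 -0.56246214]
```

View pics/w0.png

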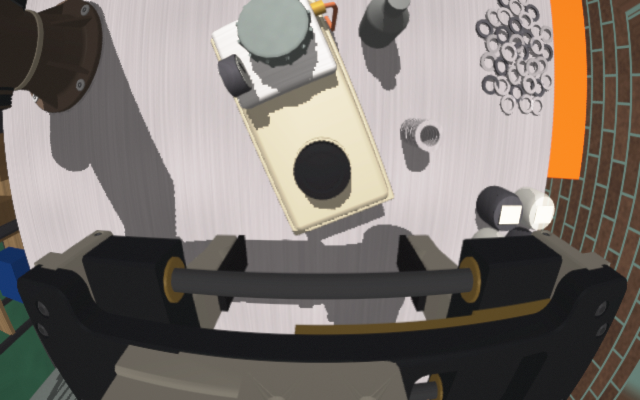

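The wrist view shows the cap at (322,171), with the pump above it in the image. Joint 6 came up against its limit, so I back it off by about 12 degrees and re-measure.

>>> step_arm:
  steps:
    - [[0,0,0,0,0,-0.2],[0,0,0,0,0,-0.4],[0,0,0,0,0,-0.4],[0,0,0,0,0,-0.4],[0,0,0,0,0,-0.4]]

```text
clock: 4.35
tool_pos: [0.5198, -0.2305, 0.2912]
orientation: [179.5, -1.3, 102.2]
force: [0.5, 0.3, -0.6]
opening: 0.0877
gripper_force: 0.0
```

```bash
cat >> h.py <<'E'
def wray(c,uv,z):
    K=c["mtx"]; x=(uv[0]-K[0,2])/K[0,0]; y=(uv[1]-K[1,2])/K[1,1]; t=np.hypot(x,y)
    d=np.array([x/t*np.sin(t),y/t*np.sin(t),np.cos(t)]); R=cv2.Rodrigues(c["rvec"])[0]
    o=-R.T@c["tvec"].ravel(); d=R.T@d; return o+d*(z-o[2])/d[2]
def wcap(c,p,ztop,guess,r=60):
    "black cap blob -> enclosing circle of its top rim on plane ztop"
    m=((p.max(2)<60)*255).astype(np.uint8); m=cv2.morphologyEx(m,cv2.MORPH_OPEN,np.ones((5,5)))
    cs=cv2.findContours(m,0,2)[0]; k=min(cs,key=lambda k:np.hypot(*(np.array(cv2.minEnclosingCircle(k)[0])-guess))+(1e3 if cv2.contourArea(k)<300 else 0))
    q=np.array([wray(c,a[0],ztop)[:2] for a in k],np.float32)
    return cv2.minEnclosingCircle(k),cv2.minEnclosingCircle(q),cv2.fitEllipse(q)
E
python3 - <<'E'
from plant import *
from h import *
o=get_obs(); print(o["clock"],o["joint_pos"],o["tool_pos"],o["orientation"],o["force"])
c=calibration("wrist"); p,d=snapshot("wrist"); np.savez("w1.npz",p=p,d=d,**c)
print(wcap(c,p,.175,(322,171)))
k,_,_=wcap(c,p,.175,(322,171)); u,v=map(int,k[0]); print(d[v,u], c["mtx"])
E
```

```text
4.35 [  -5.24064701    8.19457728   -3.69961683   -1.4053952   -78.06959987
 -162.26008498] [ 0.51982321 -0.23051447  0.29117921] [179.5497325   -1.29983928 102.2142683 ] [ 0.48911643  0.33322445 -0.60629306]
(((323.125732421875, 171.53646850585938), 28.707237243652344), ((0.5179693698883057, -0.2114565670490265), 0.028971286490559578), ((0.5182966589927673, -0.2116151601076126), (0.05333440750837326, 0.05723448097705841), 14.03756046295166))
0.30458984 [[309.70691629   0.         321.66503219]
 [  0.         309.70691629 198.61634697]
 [  0.           0.           1.        ]]
```

```bash
cat >> h.py <<'E'
from scipy.spatial.transform import Rotation as Ro
def go(o,pos,yaw):
    A=Ro.from_euler("xyz",o["orientation"],degrees=True); B=Ro.from_euler("xyz",[180,0,yaw],degrees=True)
    return (A.inv().apply(np.array(pos)-o["tool_pos"])*10).round(3),((A.inv()*B).as_rotvec()/.5).round(3)
E
python3 - <<'E'
from plant import *
from h import *
o=get_obs(); print(go(o,(.520,-.2133,.235),102.2))
E
```

```text
(array([0.156, 0.034, 0.566]), array([ 0.016, -0.045,  0.001]))
```

>>> step_arm:
  steps:
    - [[0.04,0.01,0.14,0.004,-0.011,0],[0.08,0.02,0.28,0.008,-0.022,0],[0.12,0.03,0.42,0.012,-0.033,0],[0.156,0.034,0.566,0.016,-0.045,0],[0.156,0.034,0.566,0.016,-0.045,0],[0.156,0.034,0.566,0.016,-0.045,0],[0.156,0.034,0.566,0.016,-0.045,0]]

```text
clock: 5.1
tool_pos: [0.5205, -0.2141, 0.2359]
orientation: [179.9, 0.0, 102.2]
force: [-0.0, -0.8, 0.2]
opening: 0.0877
gripper_force: 0.0
```

```bash
python3 - <<'E'
from plant import *
from h import *
o=get_obs(); print(o["clock"],o["joint_pos"],o["tool_pos"],o["orientation"],o["force"],o["moment"])
c=calibration("wrist"); p,d=snapshot("wrist"); np.savez("w2.npz",p=p,d=d,**c)
cv2.imwrite("pics/w2.png",p[...,::-1])
print(wcap(c,p,.175,(322,171)))
E
```

```text
5.1 [-2.43216661e+00  8.76124966e+00 -1.07061287e+01  7.63907143e-03
 -7.04789119e+01 -1.65322626e+02] [ 0.52049901 -0.21413174  0.23585957] [1.79949868e+02 2.05760249e-02 1.02247747e+02] [-0.00643469 -0.84303569  0.20230284] [-0.05199393 -0.17294538 -0.00502583]
(((320.1092224121094, 198.70655822753906), 35.42729187011719), ((0.5182372331619263, -0.20966272056102753), 0.030621865764260292), ((0.5182627439498901, -0.21020354330539703), (0.053894877433776855, 0.060815390199422836), 13.249444007873535))
```

View pics/w2.png

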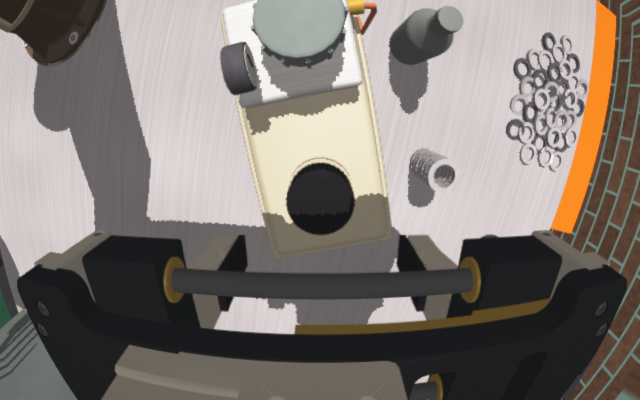

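The cap is at (320,199), nearly centred between the fingers (pads at about 243 and 400 in the row direction). I'll check y using only the rim edge on the side facing away from the camera.

```bash
python3 - <<'E'
from h import *
for n in("w1","w2"):
    c=np.load(n+".npz"); R=cv2.Rodrigues(c["rvec"])[0]; print("cam",(-R.T@c["tvec"].ravel()).round(4))
    p=c["p"]; m=((p.max(2)<60)*255).astype(np.uint8)
    cs=[k for k in cv2.findContours(m,0,2)[0] if cv2.contourArea(k)>300 and abs(cv2.minEnclosingCircle(k)[0][0]-321)<15 and cv2.minEnclosingCircle(k)[1]<50]
    for k in cs:
        for z in(.175,.139):
            q=np.array([wray(c,a[0],z)[:2] for a in k]); print(z,q.min(0).round(4),q.max(0).round(4))
    P=None; d=c["d"]; u,v=map(int,cv2.minEnclosingCircle(cs[0])[0]); print(d[v-8:v+8:4,u])
E
```

```text
cam [ 0.502  -0.1565  0.4753]
0.175 [ 0.4914 -0.2402] [ 0.5457 -0.1827]
0.139 [ 0.4902 -0.2502] [ 0.5509 -0.1859]
[0.30218437 0.30233696 0.30458984 0.30518758]
cam [ 0.503  -0.1357  0.4182]
0.175 [ 0.491  -0.2401] [ 0.5462 -0.1792]
0.139 [ 0.4892 -0.2555] [ 0.5526 -0.1857]
[0.25067648 0.2529349  0.2537789  0.25483575]
```

```bash
python3 - <<'E'
from plant import *
from h import *
o=get_obs(); print(go(o,(.5195,-.2135,.146),102.2))
E
```

```text
(array([ 0.009, -0.009,  0.898]), array([0.002, 0.001, 0.001]))
```

>>> step_arm:
  steps:
    - [[0.01,-0.01,0.15,0,0,0],[0.01,-0.01,0.3,0,0,0],[0.01,-0.01,0.45,0,0,0],[0.01,-0.01,0.6,0,0,0],[0.01,-0.01,0.75,0,0,0],[0.01,-0.01,0.9,0,0,0],[0.01,-0.01,0.9,0,0,0],[0.01,-0.01,0.9,0,0,0]]

```text
clock: 5.95
tool_pos: [0.5191, -0.2134, 0.1456]
orientation: [-180.0, 0.0, 102.3]
force: [0.1, 0.8, 0.5]
opening: 0.0875
gripper_force: 0.0
```

>>> step_arm:
  steps:
    - [[0,0,0,0,0,0],[0,0,0,0,0,0],[0,0,0,0,0,0]]
  jaw: 60

```text
clock: 6.25
tool_pos: [0.5191, -0.2131, 0.1455]
orientation: [180.0, 0.0, 102.3]
force: [0.7, 0.7, -0.8]
opening: 0.0701
gripper_force: 0.0
```

>>> step_arm:
  steps:
    - [[0,0,0,0,0,0],[0,0,0,0,0,0],[0,0,0,0,0,0],[0,0,0,0,0,0],[0,0,0,0,0,0]]
  jaw: 100

```text
clock: 6.75
tool_pos: [0.5189, -0.2131, 0.145]
orientation: [-180.0, -0.0, 102.3]
force: [-0.2, 0.1, 0.7]
opening: 0.0554
gripper_force: 30.0
```

>>> step_arm:
  steps:
    - [[0,0,-0.001,0,0,-0.1],[0,0,-0.002,0,0,-0.2],[0,0,-0.003,0,0,-0.3],[0,0,-0.004,0,0,-0.4],[0,0,-0.004,0,0,-0.4]]

```text
clock: 7.25
tool_pos: [0.5187, -0.2131, 0.1453]
orientation: [-180.0, -0.0, 113.8]
force: [0.3, -0.0, -0.0]
opening: 0.0557
gripper_force: 30.0
```

```bash
python3 - <<'E'
from plant import *
o=get_obs(); print(o["joint_pos"][5],o["tool_pos"],o["orientation"],o["force"],o["moment"])
E
```

```text
-153.8954866765514 [ 0.51869365 -0.21314582  0.14527279] [-1.79975656e+02 -1.29329842e-02  1.13764351e+02] [ 0.29083413 -0.01533509 -0.04847529] [-0.05275998 -0.16065619  0.1371722 ]
```

>>> step_arm:
  steps:
    - [[0,0,-0.001,0,0,-0.2],[0,0,-0.003,0,0,-0.4],[0,0,-0.004,0,0,-0.6],[0,0,-0.006,0,0,-0.8],[0,0,-0.006,0,0,-0.8]]

```text
clock: 7.75
tool_pos: [0.5185, -0.213, 0.1456]
orientation: [-180.0, -0.1, 136.6]
force: [-0.2, 0.0, -0.6]
opening: 0.0552
gripper_force: 30.0
```

>>> step_arm:
  steps:
    - [[0,0,-0.001,0,0,-0.2],[0,0,-0.003,0,0,-0.4],[0,0,-0.004,0,0,-0.6],[0,0,-0.006,0,0,-0.8],[0,0,-0.006,0,0,-0.8]]

```text
clock: 8.25
tool_pos: [0.5185, -0.213, 0.1462]
orientation: [-180.0, -0.1, 159.4]
force: [-0.7, -0.1, -1.7]
opening: 0.0551
gripper_force: 30.0
```

```bash
python3 - <<'E'
from plant import *
o=get_obs(); print(o["joint_pos"][5],o["tool_pos"],o["orientation"],o["force"],o["moment"])
E
```

```text
-108.21984995616005 [ 0.51845229 -0.21302465  0.14615631] [-1.79995913e+02 -6.09991295e-02  1.59432647e+02] [-0.69887712 -0.07431318 -1.6771498 ] [-0.04992286 -0.16418264  0.08037985]
```

>>> step_arm:
  steps:
    - [[0,0,-0.001,0,0,-0.2],[0,0,-0.002,0,0,-0.4],[0,0,-0.003,0,0,-0.6],[0,0,-0.004,0,0,-0.8],[0,0,-0.004,0,0,-0.8]]

```text
clock: 8.75
tool_pos: [0.5186, -0.2131, 0.1467]
orientation: [180.0, -0.0, -177.7]
force: [-0.4, 0.5, -1.6]
opening: 0.0551
gripper_force: 30.0
```

>>> step_arm:
  steps:
    - [[0,0,-0.001,0,0,-0.2],[0,0,-0.002,0,0,-0.4],[0,0,-0.003,0,0,-0.6],[0,0,-0.004,0,0,-0.8],[0,0,-0.004,0,0,-0.8]]

```text
clock: 9.25
tool_pos: [0.5186, -0.2132, 0.1471]
orientation: [180.0, -0.0, -154.9]
force: [-1.3, -0.6, -2.2]
opening: 0.0551
gripper_force: 30.0
```

```bash
python3 - <<'E'
from plant import *
o=get_obs(); print(o["joint_pos"][5],o["tool_pos"],o["orientation"],o["force"],o["moment"])
E
```

```text
-62.511756892886254 [ 0.5185942  -0.21316136  0.14713845] [ 1.79980444e+02 -3.59356599e-02 -1.54853845e+02] [-1.34758465 -0.56485345 -2.21656531] [-0.29161891 -0.10518354 -0.01183598]
```

>>> step_arm:
  steps:
    - [[0,0,-0.001,0,0,-0.2],[0,0,-0.002,0,0,-0.4],[0,0,-0.003,0,0,-0.6],[0,0,-0.004,0,0,-0.8],[0,0,-0.004,0,0,-0.8]]

```text
clock: 9.75
tool_pos: [0.5186, -0.2132, 0.1475]
orientation: [180.0, -0.0, -132.0]
force: [-0.7, -0.4, -1.2]
opening: 0.0551
gripper_force: 30.0
```

>>> step_arm:
  steps:
    - [[0,0,-0.001,0,0,-0.2],[0,0,-0.002,0,0,-0.4],[0,0,-0.003,0,0,-0.6],[0,0,-0.004,0,0,-0.8],[0,0,-0.004,0,0,-0.8]]

```text
clock: 10.25
tool_pos: [0.5188, -0.2132, 0.1481]
orientation: [180.0, -0.0, -109.1]
force: [0.1, -1.9, -1.7]
opening: 0.0552
gripper_force: 30.0
```

```bash
python3 - <<'E'
from plant import *
from h import *
o=get_obs(); print(o["joint_pos"][5],o["tool_pos"],o["orientation"],o["force"],o["moment"])
p,d=snapshot("wrist"); cv2.imwrite("pics/w3.png",cv2.resize(p[150:330,160:480,::-1],(800,450)))
E
```

```text
-16.72498788942695 [ 0.5188435  -0.21323129  0.14808948] [ 1.79992002e+02 -6.51273560e-03 -1.09067205e+02] [ 0.12319611 -1.87983011 -1.69145411] [-0.50631615 -0.20398245  0.00120806]
```

View pics/w3.png

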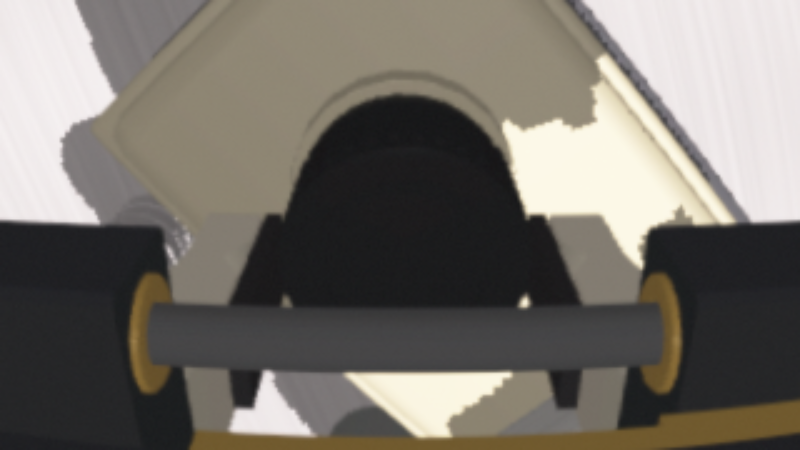

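The pads hold the cap squarely (about 285 to 525 px in the crop) and the cap is rising with the thread at low force. I continue turning.

>>> step_arm:
  steps:
    - [[0,0,-0.001,0,0,-0.2],[0,0,-0.002,0,0,-0.4],[0,0,-0.003,0,0,-0.6],[0,0,-0.004,0,0,-0.8]]

```text
clock: 10.7
tool_pos: [0.5186, -0.2132, 0.1484]
orientation: [180.0, 0.0, -86.0]
force: [-0.6, -2.5, -1.2]
opening: 0.0558
gripper_force: 30.0
```

>>> step_arm:
  steps:
    - [[0,0,-0.001,0,0,-0.2],[0,0,-0.002,0,0,-0.4],[0,0,-0.003,0,0,-0.6],[0,0,-0.004,0,0,-0.8]]

```text
clock: 11.1
tool_pos: [0.5187, -0.2132, 0.1489]
orientation: [180.0, 0.0, -63.1]
force: [-0.5, -1.6, -0.9]
opening: 0.0554
gripper_force: 30.0
```

>>> step_arm:
  steps:
    - [[0,0,-0.001,0,0,-0.2],[0,0,-0.002,0,0,-0.4],[0,0,-0.003,0,0,-0.6],[0,0,-0.004,0,0,-0.8],[0,0,-0.004,0,0,-0.8]]

```text
clock: 11.6
tool_pos: [0.519, -0.2131, 0.1494]
orientation: [-180.0, -0.0, -40.3]
force: [1.1, -0.6, -1.0]
opening: 0.0554
gripper_force: 30.0
```

>>> step_arm:
  steps:
    - [[0,0,-0.001,0,0,-0.2],[0,0,-0.002,0,0,-0.4],[0,0,-0.003,0,0,-0.6],[0,0,-0.004,0,0,-0.8]]

```text
clock: 12.0
tool_pos: [0.5189, -0.2131, 0.1498]
orientation: [-180.0, 0.0, -17.3]
force: [-0.2, -1.8, -0.2]
opening: 0.0555
gripper_force: 30.0
```

>>> step_arm:
  steps:
    - [[0,0,-0.001,0,0,-0.2],[0,0,-0.002,0,0,-0.4],[0,0,-0.004,0,0,-0.6],[0,0,-0.005,0,0,-0.8]]

```text
clock: 12.4
tool_pos: [0.519, -0.2131, 0.1503]
orientation: [-180.0, -0.0, 5.6]
force: [0.0, -1.5, 0.3]
opening: 0.0551
gripper_force: 30.0
```

>>> step_arm:
  steps:
    - [[0,0,-0.001,0,0,-0.2],[0,0,-0.002,0,0,-0.4],[0,0,-0.003,0,0,-0.6],[0,0,-0.004,0,0,-0.8]]

```text
clock: 12.8
tool_pos: [0.5189, -0.213, 0.1506]
orientation: [-180.0, 0.0, 28.5]
force: [-0.1, -0.2, -1.3]
opening: 0.055
gripper_force: 30.0
```

>>> step_arm:
  steps:
    - [[0,0,-0.001,0,0,-0.2],[0,0,-0.002,0,0,-0.4],[0,0,-0.003,0,0,-0.6],[0,0,-0.004,0,0,-0.8],[0,0,-0.004,0,0,-0.8]]

```text
clock: 13.3
tool_pos: [0.5188, -0.2129, 0.151]
orientation: [-180.0, -0.0, 51.4]
force: [-0.0, 0.3, -0.1]
opening: 0.0554
gripper_force: 30.0
```

```bash
python3 - <<'E'
from plant import *
from h import *
o=get_obs(); print(o["joint_pos"],o["tool_pos"],o["orientation"],o["force"],o["moment"])
E
```

```text
[-2.32847871e+00  1.21217495e+01 -1.80372250e+01 -2.22484849e-02
 -5.98557700e+01  1.43721398e+02] [ 0.51881117 -0.21291893  0.15096803] [-1.79976730e+02 -6.78214289e-03  5.13817423e+01] [-0.00820681  0.25568579 -0.14367731] [-0.0675277  -0.08785498  0.02826819]
```

>>> step_arm:
  steps:
    - [[0,0,-0.001,0,0,-0.2],[0,0,-0.002,0,0,-0.4],[0,0,-0.003,0,0,-0.6],[0,0,-0.004,0,0,-0.8],[0,0,-0.004,0,0,-0.8]]

```text
clock: 13.8
tool_pos: [0.5187, -0.213, 0.1513]
orientation: [-180.0, -0.0, 74.3]
force: [-0.3, 0.3, -1.2]
opening: 0.0555
gripper_force: 30.0
```

>>> step_arm:
  steps:
    - [[0,0,0,0,0,0],[0,0,0,0,0,0],[0,0,0,0,0,0],[0,0,0,0,0,0],[0,0,0,0,0,0]]
  jaw: 0

```text
clock: 14.3
tool_pos: [0.5188, -0.2131, 0.1514]
orientation: [-180.0, -0.0, 74.5]
force: [0.1, -0.4, -1.2]
opening: 0.0862
gripper_force: 0.0
```

>>> step_arm:
  steps:
    - [[0,0,0,0,0,0.24],[0,0,0,0,0,0.48],[0,0,0,0,0,0.72],[0,0,0,0,0,0.96]]

```text
clock: 14.7
tool_pos: [0.5187, -0.2131, 0.1514]
orientation: [-180.0, 0.0, 46.8]
force: [0.2, -0.4, -0.1]
opening: 0.0874
gripper_force: 0.0
```

>>> step_arm:
  steps:
    - [[0,0,0,0,0,0.24],[0,0,0,0,0,0.48],[0,0,0,0,0,0.72],[0,0,0,0,0,0.96]]

```text
clock: 15.1
tool_pos: [0.5187, -0.2131, 0.1514]
orientation: [-180.0, 0.0, 19.3]
force: [-0.7, 0.4, -0.6]
opening: 0.0877
gripper_force: 0.0
```

>>> step_arm:
  steps:
    - [[0,0,0,0,0,0.24],[0,0,0,0,0,0.48],[0,0,0,0,0,0.72],[0,0,0,0,0,0.96]]

```text
clock: 15.5
tool_pos: [0.5188, -0.2131, 0.1514]
orientation: [-180.0, 0.0, -8.2]
force: [0.3, 0.3, 1.1]
opening: 0.0875
gripper_force: 0.0
```

>>> step_arm:
  steps:
    - [[0,0,0,0,0,0.24],[0,0,0,0,0,0.48],[0,0,0,0,0,0.72],[0,0,0,0,0,0.96]]

```text
clock: 15.9
tool_pos: [0.5188, -0.2131, 0.1514]
orientation: [180.0, 0.0, -35.7]
force: [0.2, -0.3, 0.2]
opening: 0.0873
gripper_force: 0.0
```

>>> step_arm:
  steps:
    - [[0,0,0,0,0,0.24],[0,0,0,0,0,0.48],[0,0,0,0,0,0.72],[0,0,0,0,0,0.96]]

```text
clock: 16.3
tool_pos: [0.5187, -0.2131, 0.1514]
orientation: [180.0, 0.0, -63.3]
force: [0.1, -1.2, 0.3]
opening: 0.0874
gripper_force: 0.0
```

>>> step_arm:
  steps:
    - [[0,0,0,0,0,0.24],[0,0,0,0,0,0.48],[0,0,0,0,0,0.72],[0,0,0,0,0,0.96]]

```text
clock: 16.7
tool_pos: [0.5188, -0.2131, 0.1514]
orientation: [180.0, 0.0, -90.8]
force: [-0.1, 0.1, 1.0]
opening: 0.0874
gripper_force: 0.0
```

>>> step_arm:
  steps:
    - [[0,0,0,0,0,0.24],[0,0,0,0,0,0.48],[0,0,0,0,0,0.72],[0,0,0,0,0,0.96]]

```text
clock: 17.1
tool_pos: [0.5187, -0.2131, 0.1514]
orientation: [180.0, -0.0, -118.3]
force: [0.4, 0.7, 0.6]
opening: 0.0877
gripper_force: 0.0
```

>>> step_arm:
  steps:
    - [[0,0,0,0,0,0.24],[0,0,0,0,0,0.48],[0,0,0,0,0,0.72],[0,0,0,0,0,0.96]]

```text
clock: 17.5
tool_pos: [0.5187, -0.2131, 0.1514]
orientation: [180.0, -0.0, -145.8]
force: [-0.1, -0.0, 0.4]
opening: 0.0876
gripper_force: 0.0
```

>>> step_arm:
  steps:
    - [[0,0,0,0,0,0.24],[0,0,0,0,0,0.48],[0,0,0,0,0,0.72],[0,0,0,0,0,0.96]]

```text
clock: 17.9
tool_pos: [0.5187, -0.2131, 0.1513]
orientation: [180.0, -0.0, -173.3]
force: [0.4, 0.8, -0.2]
opening: 0.0877
gripper_force: 0.0
```

>>> step_arm:
  steps:
    - [[0,0,0,0,0,0.24],[0,0,0,0,0,0.48],[0,0,0,0,0,0.72],[0,0,0,0,0,0.96]]

```text
clock: 18.3
tool_pos: [0.5187, -0.2131, 0.1514]
orientation: [180.0, -0.0, 159.2]
force: [-0.3, 0.1, 0.1]
opening: 0.0874
gripper_force: 0.0
```

>>> step_arm:
  steps:
    - [[0,0,0,0,0,0.24],[0,0,0,0,0,0.48],[0,0,0,0,0,0.72],[0,0,0,0,0,0.96],[0,0,0,0,0,0.96]]

```text
clock: 18.8
tool_pos: [0.5188, -0.2131, 0.1514]
orientation: [-180.0, -0.0, 131.9]
force: [-0.0, -0.0, -0.3]
opening: 0.0875
gripper_force: 0.0
```

```bash
python3 - <<'E'
from plant import *
from h import *
o=get_obs(); print(o["joint_pos"],o["tool_pos"],o["orientation"],o["force"],o["moment"])
for n,cap in(("scene",(178,262)),("side",(307,284))):
    p,d=snapshot(n); np.savez(n+"1.npz",p=p,d=d,**calibration(n)); cv2.imwrite(f"pics/{n}1.png",cv2.resize(p[180:330,cap[0]-100:cap[0]+100,::-1],(800,600)))
E
```

```text
[-2.33802394e+00  1.21054226e+01 -1.80087878e+01 -9.89046839e-03
 -5.99055889e+01 -1.35731974e+02] [ 0.5187721  -0.21308043  0.151353  ] [-1.79991794e+02 -1.99469297e-02  1.31925040e+02] [-0.01652087 -0.00217885 -0.33307917] [-0.04540242 -0.20441253  0.02159464]
```

View pics/side1.png

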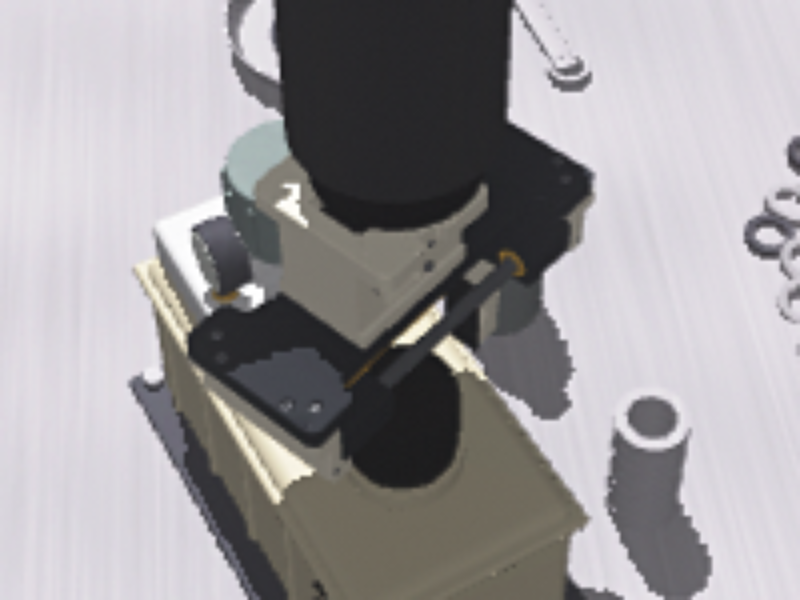

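The cap is at crop (405,430), still on its neck, with the fingers open around it. I check how far it has risen using wrist depth.

```bash
cat >> h.py <<'E'
def wcloud(c):
    K=c["mtx"]; d=c["d"]; v,u=np.indices(d.shape); x=(u-K[0,2])/K[0,0]; y=(v-K[1,2])/K[1,1]; t=np.hypot(x,y)+1e-9
    s=np.tan(t)/t; q=np.stack([x*s,y*s,np.ones_like(x)],-1)*d[...,None]
    return (q-c["tvec"].ravel())@cv2.Rodrigues(c["rvec"])[0]
E
python3 - <<'E'
from plant import *
from h import *
def top(c,a):
    P=wcloud(c); m=(c["p"].max(2)<60)&(np.hypot(P[...,0]-.519,P[...,1]+.213)<.022)&(P[...,2]>.12)&(P[...,2]<.215)
    return m.sum(),np.percentile(P[m][:,2],[10,50,90]).round(4)
print(top(dict(np.load("w2.npz")),0))
c=calibration("wrist"); p,d=snapshot("wrist"); c.update(p=p,d=d); print(top(c,0))
np.savez("w4.npz",**c)
E
```

```text
(np.int64(2116), array([0.1746, 0.1755, 0.1764]))
(np.int64(3520), array([0.1807, 0.1815, 0.1823]))
```

>>> step_arm:
  steps:
    - [[0,0,0,0,0,0],[0,0,0,0,0,0],[0,0,0,0,0,0],[0,0,0,0,0,0],[0,0,0,0,0,0],[0,0,0,0,0,0]]
  jaw: 100

```text
clock: 19.55
tool_pos: [0.5188, -0.2131, 0.1514]
orientation: [-180.0, -0.0, 132.1]
force: [0.3, 0.4, 0.2]
opening: 0.0554
gripper_force: 30.0
```

>>> step_arm:
  steps:
    - [[0,0,-0.001,0,0,-0.2],[0,0,-0.002,0,0,-0.4],[0,0,-0.003,0,0,-0.6],[0,0,-0.004,0,0,-0.8]]

```text
clock: 19.95
tool_pos: [0.5188, -0.2131, 0.1519]
orientation: [-180.0, -0.0, 155.2]
force: [-0.5, -1.2, 0.5]
opening: 0.0552
gripper_force: 30.0
```

>>> step_arm:
  steps:
    - [[0,0,-0.001,0,0,-0.2],[0,0,-0.002,0,0,-0.4],[0,0,-0.003,0,0,-0.6],[0,0,-0.004,0,0,-0.8]]

```text
clock: 20.35
tool_pos: [0.5188, -0.2132, 0.1523]
orientation: [-180.0, -0.0, 178.1]
force: [-0.6, -0.9, 1.2]
opening: 0.0556
gripper_force: 30.0
```

>>> step_arm:
  steps:
    - [[0,0,-0.001,0,0,-0.2],[0,0,-0.002,0,0,-0.4],[0,0,-0.003,0,0,-0.6],[0,0,-0.004,0,0,-0.8]]

```text
clock: 20.75
tool_pos: [0.5189, -0.2133, 0.1528]
orientation: [-180.0, -0.0, -158.9]
force: [-0.7, 0.5, 1.8]
opening: 0.0555
gripper_force: 30.0
```

>>> step_arm:
  steps:
    - [[0,0,-0.001,0,0,-0.2],[0,0,-0.002,0,0,-0.4],[0,0,-0.003,0,0,-0.6],[0,0,-0.004,0,0,-0.8],[0,0,-0.004,0,0,-0.8]]

```text
clock: 21.25
tool_pos: [0.519, -0.2132, 0.1533]
orientation: [-180.0, 0.0, -136.2]
force: [-0.0, -0.6, 2.4]
opening: 0.055
gripper_force: 30.0
```

>>> step_arm:
  steps:
    - [[0,0,-0.002,0,0,-0.2],[0,0,-0.004,0,0,-0.4],[0,0,-0.006,0,0,-0.6],[0,0,-0.008,0,0,-0.8]]

```text
clock: 21.65
tool_pos: [0.5188, -0.2132, 0.1539]
orientation: [180.0, -0.0, -113.3]
force: [-0.4, -0.1, 0.2]
opening: 0.0552
gripper_force: 30.0
```

>>> step_arm:
  steps:
    - [[0,0,-0.001,0,0,-0.2],[0,0,-0.003,0,0,-0.4],[0,0,-0.004,0,0,-0.6],[0,0,-0.005,0,0,-0.8]]

```text
clock: 22.05
tool_pos: [0.5189, -0.2132, 0.1544]
orientation: [-180.0, -0.0, -90.4]
force: [0.5, -0.9, 0.6]
opening: 0.0553
gripper_force: 30.0
```

>>> step_arm:
  steps:
    - [[0,0,-0.001,0,0,-0.2],[0,0,-0.003,0,0,-0.4],[0,0,-0.004,0,0,-0.6],[0,0,-0.005,0,0,-0.8],[0,0,-0.005,0,0,-0.8]]

```text
clock: 22.55
tool_pos: [0.519, -0.2131, 0.1549]
orientation: [-180.0, 0.0, -67.6]
force: [0.2, -0.1, 1.1]
opening: 0.0551
gripper_force: 30.0
```

>>> step_arm:
  steps:
    - [[0,0,-0.002,0,0,-0.2],[0,0,-0.003,0,0,-0.4],[0,0,-0.005,0,0,-0.6],[0,0,-0.006,0,0,-0.8]]

```text
clock: 22.95
tool_pos: [0.5189, -0.2131, 0.1554]
orientation: [180.0, 0.0, -44.7]
force: [0.7, -0.2, 1.3]
opening: 0.0555
gripper_force: 30.0
```

>>> step_arm:
  steps:
    - [[0,0,-0.001,0,0,-0.2],[0,0,-0.003,0,0,-0.4],[0,0,-0.004,0,0,-0.6],[0,0,-0.005,0,0,-0.8]]

```text
clock: 23.35
tool_pos: [0.5188, -0.2131, 0.1559]
orientation: [-180.0, 0.0, -21.8]
force: [0.8, -0.6, 0.3]
opening: 0.0552
gripper_force: 30.0
```

>>> step_arm:
  steps:
    - [[0,0,-0.001,0,0,-0.2],[0,0,-0.003,0,0,-0.4],[0,0,-0.004,0,0,-0.6],[0,0,-0.005,0,0,-0.8],[0,0,-0.005,0,0,-0.8]]

```text
clock: 23.85
tool_pos: [0.5188, -0.2131, 0.1564]
orientation: [-180.0, 0.0, 1.1]
force: [0.4, -1.0, 1.5]
opening: 0.0553
gripper_force: 30.0
```

>>> step_arm:
  steps:
    - [[0,0,-0.002,0,0,-0.2],[0,0,-0.003,0,0,-0.4],[0,0,-0.005,0,0,-0.6],[0,0,-0.006,0,0,-0.8]]

```text
clock: 24.25
tool_pos: [0.5187, -0.2131, 0.1569]
orientation: [-180.0, 0.0, 24.0]
force: [-0.2, -0.8, 0.0]
opening: 0.0554
gripper_force: 30.0
```

>>> step_arm:
  steps:
    - [[0,0,-0.001,0,0,-0.2],[0,0,-0.003,0,0,-0.4],[0,0,-0.004,0,0,-0.6],[0,0,-0.005,0,0,-0.8]]

```text
clock: 24.65
tool_pos: [0.5187, -0.213, 0.1574]
orientation: [-180.0, 0.0, 46.9]
force: [0.2, 0.2, 0.9]
opening: 0.0553
gripper_force: 30.0
```

>>> step_arm:
  steps:
    - [[0,0,-0.001,0,0,-0.2],[0,0,-0.003,0,0,-0.4],[0,0,-0.004,0,0,-0.6],[0,0,-0.005,0,0,-0.8],[0,0,-0.005,0,0,-0.8]]

```text
clock: 25.15
tool_pos: [0.5187, -0.213, 0.1579]
orientation: [-180.0, -0.0, 69.8]
force: [0.5, -0.6, 0.9]
opening: 0.0548
gripper_force: 30.0
```

```bash
python3 - <<'E'
from plant import *
o=get_obs(); print(o["joint_pos"],o["tool_pos"],o["orientation"],o["force"],o["moment"])
E
```

```text
[-2.33505683e+00  1.17781923e+01 -1.75035247e+01 -1.38088850e-02
 -6.07461076e+01  1.62107834e+02] [ 0.5186974  -0.2130255   0.15790346] [-1.79969820e+02 -2.91325297e-03  6.97660255e+01] [ 0.54533068 -0.63004303  0.93196865] [-0.05155919 -0.07751039 -0.04372984]
```

>>> step_arm:
  steps:
    - [[0,0,-0.003,0,0,0],[0,0,-0.006,0,0,0],[0,0,-0.01,0,0,0],[0,0,-0.01,0,0,0]]

```text
clock: 25.55
tool_pos: [0.5187, -0.2131, 0.1589]
orientation: [-180.0, 0.0, 69.9]
force: [0.6, -0.6, -0.4]
opening: 0.0554
gripper_force: 30.0
```

```bash
python3 - <<'E'
from plant import *
import numpy as np
o=get_obs(); print(o["tool_pos"],o["force"],o["moment"])
E
```

```text
[ 0.51867492 -0.21306582  0.15889239] [ 0.55007881 -0.57310811 -0.43080072] [-0.08951292 -0.11445361 -0.07466986]
```

>>> step_arm:
  steps:
    - [[0,0,-0.003,0,0,0],[0,0,-0.006,0,0,0],[0,0,-0.01,0,0,0],[0,0,-0.01,0,0,0]]

```text
clock: 25.95
tool_pos: [0.5188, -0.2131, 0.16]
orientation: [-180.0, -0.0, 70.0]
force: [0.1, 0.8, -1.1]
opening: 0.0557
gripper_force: 30.0
```

>>> step_arm:
  steps:
    - [[0,0,-0.003,0,0,0],[0,0,-0.006,0,0,0],[0,0,-0.01,0,0,0],[0,0,-0.01,0,0,0]]

```text
clock: 26.35
tool_pos: [0.5188, -0.2131, 0.161]
orientation: [-180.0, -0.0, 70.0]
force: [-0.3, 0.2, -0.8]
opening: 0.0555
gripper_force: 30.0
```

It's free, with only about the cap's weight on the wrist. I lift it clear.

>>> step_arm:
  steps:
    - [[0,0,-0.03,0,0,0],[0,0,-0.06,0,0,0],[0,0,-0.09,0,0,0],[0,0,-0.12,0,0,0],[0,0,-0.18,0,0,0],[0,0,-0.26,0,0,0],[0,0,-0.36,0,0,0],[0,0,-0.5,0,0,0],[0,0,-0.65,0,0,0],[0,0,-0.8,0,0,0],[0,0,-0.95,0,0,0],[0,0,-0.95,0,0,0],[0,0,-0.95,0,0,0]]

```text
clock: 27.65
tool_pos: [0.5188, -0.213, 0.2562]
orientation: [180.0, -0.0, 70.0]
force: [0.3, 0.7, -0.5]
opening: 0.0548
gripper_force: 30.0
```

```bash
python3 - <<'E'
from plant import *
from h import *
o=get_obs(); print(o["joint_pos"],o["tool_pos"],o["orientation"],o["force"],o["moment"])
p,d=snapshot("side"); cv2.imwrite("pics/s2.png",p[80:360,150:550,::-1])
s=np.array([.5188,-.2131]);e=np.array([.517,.2365]);d=(e-s)/6; y=70.
for w in(0,-.0):
    a=np.radians(y);T=np.array([[np.cos(a),np.sin(a)],[np.sin(a),-np.cos(a)]]); print(T@d*10)
E
```

```text
[-2.33772537e+00  7.97671115e+00 -8.98333410e+00 -2.32555093e-02
 -7.30127098e+01  1.62332558e+02] [ 0.51883488 -0.2129839   0.25622954] [ 1.79980792e+02 -2.94631410e-02  6.99880483e+01] [ 0.3415847   0.68966512 -0.54378612] [-0.06256135 -0.05470999 -0.02487972]
[ 0.70311694 -0.25910617]
[ 0.70311694 -0.25910617]
```

View pics/s2.png

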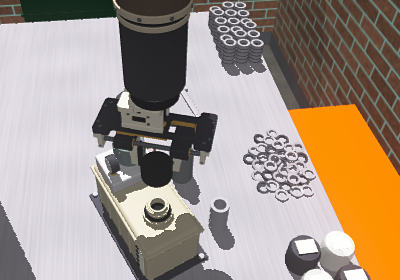

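The side view shows the cap held under the gripper at crop (157,167) and the open neck at (157,208). I carry it over to the dish.

>>> step_arm:
  steps:
    - [[0.12,-0.045,0,0,0,0],[0.3,-0.11,0,0,0,0],[0.5,-0.184,0,0,0,0],[0.703,-0.259,0,0,0,0]]

```text
clock: 28.1
tool_pos: [0.518, -0.137, 0.2552]
orientation: [-179.9, 0.0, 70.0]
force: [0.1, -0.4, 0.1]
opening: 0.0552
gripper_force: 30.0
```

>>> step_arm:
  steps:
    - [[0.234,-0.086,0,0,0,0],[0.469,-0.173,0,0,0,0],[0.703,-0.259,0,0,0,0]]

```text
clock: 28.4
tool_pos: [0.5175, -0.0618, 0.2553]
orientation: [-179.9, 0.0, 70.0]
force: [0.2, 0.1, -0.4]
opening: 0.0553
gripper_force: 30.0
```

>>> step_arm:
  steps:
    - [[0.234,-0.086,0,0,0,0],[0.469,-0.173,0,0,0,0],[0.703,-0.259,0,0,0,0]]

```text
clock: 28.7
tool_pos: [0.5172, 0.0132, 0.2553]
orientation: [-179.9, 0.0, 70.0]
force: [0.8, 0.4, -0.4]
opening: 0.0553
gripper_force: 30.0
```

>>> step_arm:
  steps:
    - [[0.234,-0.086,0,0,0,0],[0.469,-0.173,0,0,0,0],[0.703,-0.259,0,0,0,0]]

```text
clock: 29.0
tool_pos: [0.5169, 0.088, 0.2553]
orientation: [-179.9, 0.0, 70.0]
force: [1.0, 0.3, -1.4]
opening: 0.0549
gripper_force: 30.0
```

>>> step_arm:
  steps:
    - [[0.234,-0.086,0,0,0,0],[0.469,-0.173,0,0,0,0],[0.703,-0.259,0,0,0,0]]

```text
clock: 29.3
tool_pos: [0.5165, 0.1629, 0.2553]
orientation: [-179.9, 0.0, 70.0]
force: [-0.6, -0.3, -1.1]
opening: 0.0552
gripper_force: 30.0
```

>>> step_arm:
  steps:
    - [[0.22,-0.081,0,0,0,0],[0.42,-0.155,0,0,0,0],[0.6,-0.221,0,0,0,0],[0.703,-0.259,0,0,0,0],[0.703,-0.259,0,0,0,0],[0.703,-0.259,0,0,0,0]]

```text
clock: 29.9
tool_pos: [0.5169, 0.2363, 0.2557]
orientation: [-180.0, 0.0, 70.0]
force: [0.4, -0.6, -0.5]
opening: 0.0552
gripper_force: 30.0
```

```bash
python3 - <<'E'
from plant import *
from h import *
o=get_obs(); print(o["joint_pos"],o["tool_pos"],o["orientation"],o["force"])
c=calibration("wrist"); p,d=snapshot("wrist"); c.update(p=p,d=d); np.savez("w5.npz",**c); P=wcloud(c)
m=(P[...,2]>.016)&(P[...,2]<.03)&(np.hypot(P[...,0]-.517,P[...,1]-.2365)<.1)
print(m.sum(),cv2.minEnclosingCircle(P[m][:,:2].astype(np.float32)), P[m].min(0),P[m].max(0))
cv2.imwrite("pics/w5.png",p[...,::-1])
print(go(o,(.517,.2365,.1),70))
E
```

```text
[ 4.42761178e+01  8.76963550e+00 -8.09746391e+00 -2.11806728e-02
 -7.31832102e+01  1.15741524e+02] [0.5168526  0.23627095 0.25574341] [-1.79959891e+02  3.65147078e-02  7.00115179e+01] [ 0.38511295 -0.63326176 -0.50859973]
793 ((0.5164579749107361, 0.23869912326335907), 0.07818015664815903) [0.43845744 0.16700866 0.01600467] [0.59406031 0.31654203 0.02342267]
(array([0.004, 0.002, 1.557]), array([-0.001,  0.001,  0.   ]))
```

View pics/w5.png

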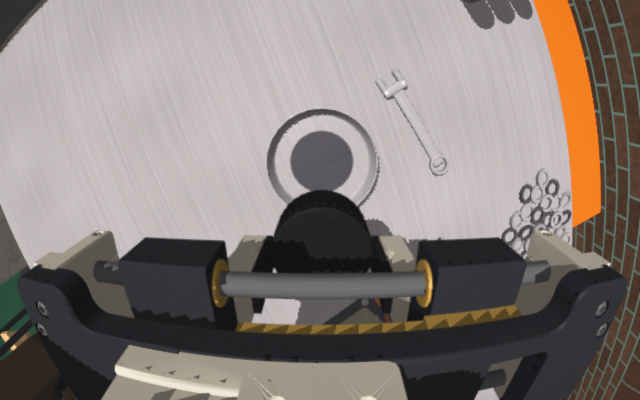

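The dish is at (322,160), below and level with the held cap at (322,240), and the path is clear. I descend.

>>> step_arm:
  steps:
    - [[0.01,0,0.2,0,0,0],[0.01,0,0.4,0,0,0],[0.01,0,0.6,0,0,0],[0.01,0,0.8,0,0,0],[0.01,0,1.0,0,0,0]]

```text
clock: 30.45
tool_pos: [0.5175, 0.2364, 0.1556]
orientation: [-180.0, -0.0, 69.9]
force: [0.2, 0.1, -0.9]
opening: 0.0554
gripper_force: 30.0
```

>>> step_arm:
  steps:
    - [[0,0,0.2,0,0,0],[0,0,0.4,0,0,0],[0,0,0.6,0,0,0],[0,0,0.8,0,0,0],[0,0,1.0,0,0,0]]

```text
clock: 30.95
tool_pos: [0.5176, 0.2366, 0.0556]
orientation: [-180.0, -0.0, 69.9]
force: [0.6, -0.8, -1.1]
opening: 0.0553
gripper_force: 30.0
```

>>> step_arm:
  steps:
    - [[0,0,0.1,0,0,0],[0,0,0.2,0,0,0],[0,0,0.28,0,0,0],[0,0,0.32,0,0,0],[0,0,0.36,0,0,0],[0,0,0.38,0,0,0],[0,0,0.38,0,0,0],[0,0,0.38,0,0,0]]

```text
clock: 31.75
tool_pos: [0.5175, 0.2376, 0.0183]
orientation: [-180.0, -0.0, 70.0]
force: [0.9, 0.5, -0.5]
opening: 0.0552
gripper_force: 30.0
```

>>> step_arm:
  steps:
    - [[0,0,0.015,0,0,0],[0,0,0.03,0,0,0],[0,0,0.045,0,0,0],[0,0,0.055,0,0,0],[0,0,0.06,0,0,0],[0,0,0.06,0,0,0]]

```text
clock: 32.35
tool_pos: [0.5173, 0.2373, 0.0119]
orientation: [-180.0, 0.0, 70.0]
force: [0.3, 0.9, -0.7]
opening: 0.0552
gripper_force: 30.0
```

>>> step_arm:
  steps:
    - [[0,0,0.004,0,0,0],[0,0,0.007,0,0,0],[0,0,0.01,0,0,0],[0,0,0.01,0,0,0],[0,0,0.01,0,0,0]]

```text
clock: 32.85
tool_pos: [0.5173, 0.2374, 0.011]
orientation: [-180.0, -0.0, 70.0]
force: [-0.5, 0.2, -0.8]
opening: 0.0551
gripper_force: 30.0
```

>>> step_arm:
  steps:
    - [[0,0,0.002,0,0,0],[0,0,0.004,0,0,0],[0,0,0.006,0,0,0],[0,0,0.006,0,0,0],[0,0,0.006,0,0,0]]

```text
clock: 33.35
tool_pos: [0.5173, 0.2374, 0.0104]
orientation: [-180.0, 0.0, 70.0]
force: [0.3, 0.6, -0.5]
opening: 0.0551
gripper_force: 30.0
```

>>> step_arm:
  steps:
    - [[0,0,0.002,0,0,0],[0,0,0.004,0,0,0],[0,0,0.006,0,0,0],[0,0,0.006,0,0,0],[0,0,0.006,0,0,0]]

```text
clock: 33.85
tool_pos: [0.5173, 0.2374, 0.0098]
orientation: [-180.0, -0.0, 70.0]
force: [-0.2, -0.1, -1.8]
opening: 0.0552
gripper_force: 30.0
```

>>> step_arm:
  steps:
    - [[0,0,0.002,0,0,0],[0,0,0.004,0,0,0],[0,0,0.006,0,0,0],[0,0,0.006,0,0,0],[0,0,0.006,0,0,0]]

```text
clock: 34.35
tool_pos: [0.5173, 0.2374, 0.0093]
orientation: [-180.0, -0.0, 70.0]
force: [-0.4, 0.5, 0.5]
opening: 0.0552
gripper_force: 30.0
```

>>> step_arm:
  steps:
    - [[0,0,0.002,0,0,0],[0,0,0.004,0,0,0],[0,0,0.006,0,0,0],[0,0,0.006,0,0,0],[0,0,0.006,0,0,0]]

```text
clock: 34.85
tool_pos: [0.5174, 0.2374, 0.0092]
orientation: [-180.0, -0.0, 70.0]
force: [-3.0, -0.6, 6.6]
opening: 0.0553
gripper_force: 30.0
```

Contact at about 6 N. I open partway so the fingers stay clear of the dish rim, then rise.

>>> step_arm:
  steps:
    - [[0,0,-0.003,0,0,0],[0,0,-0.003,0,0,0]]

```text
clock: 35.05
tool_pos: [0.5173, 0.2374, 0.0092]
orientation: [-180.0, -0.0, 70.0]
force: [-2.3, -0.9, 6.4]
opening: 0.0552
gripper_force: 30.0
```

>>> step_arm:
  steps:
    - [[0,0,0,0,0,0],[0,0,0,0,0,0],[0,0,0,0,0,0],[0,0,0,0,0,0],[0,0,0,0,0,0]]
  jaw: 60

```text
clock: 35.55
tool_pos: [0.5173, 0.2374, 0.0088]
orientation: [-180.0, 0.0, 70.0]
force: [-0.4, 1.0, 0.9]
opening: 0.0671
gripper_force: 0.0
```

>>> step_arm:
  steps:
    - [[0,0,-0.05,0,0,0],[0,0,-0.1,0,0,0],[0,0,-0.2,0,0,0],[0,0,-0.35,0,0,0],[0,0,-0.55,0,0,0],[0,0,-0.75,0,0,0],[0,0,-0.95,0,0,0]]

```text
clock: 36.25
tool_pos: [0.5175, 0.2374, 0.1057]
orientation: [180.0, -0.0, 70.0]
force: [0.5, -0.3, 0.8]
opening: 0.0672
gripper_force: 0.0
```

>>> step_arm:
  steps:
    - [[0,0,-0.2,0,0,0],[0,0,-0.4,0,0,0],[0,0,-0.6,0,0,0],[0,0,-0.8,0,0,0],[0,0,-0.8,0,0,0],[0,0,-0.8,0,0,0]]

```text
clock: 36.85
tool_pos: [0.5174, 0.2375, 0.185]
orientation: [180.0, -0.1, 70.0]
force: [0.1, 0.0, -0.4]
opening: 0.0672
gripper_force: 0.0
```

```bash
python3 - <<'E'
from plant import *
from h import *
c=calibration("wrist"); p,d=snapshot("wrist"); c.update(p=p,d=d); P=wcloud(c)
m=(np.hypot(P[...,0]-.517,P[...,1]-.2375)<.05)&(P[...,2]>.034)&(P[...,2]<.06)
print(P[m].min(0),P[m].max(0),np.median(P[m],0),get_obs()["clock"])
q,d=snapshot("side"); cv2.imwrite("pics/f.png",np.vstack([p[40:320,:,::-1],q[90:370,:,::-1]]))
E
```

```text
[0.48835282 0.20976781 0.0340059 ] [0.54626598 0.26661335 0.04247202] [0.517412   0.23893294 0.0392006 ] 36.9
```

View pics/f.png

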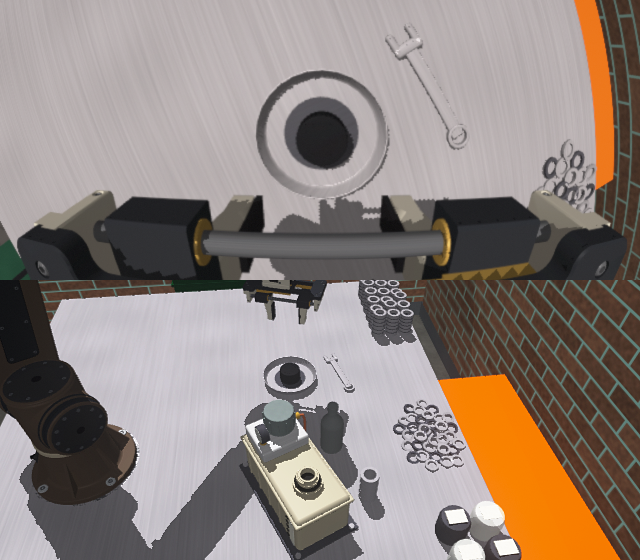

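The wrist view shows the cap upright at (325,138), centred in the dish with its top at z = 0.039–0.04. The side view shows the open neck at (308,480), and the bottle, ring stack and wrench where they were.

```bash
python3 -c "
from plant import *
print(close_job())"
```

```text
the job is handed in; nothing more can be done
None
```

The filler cap is unscrewed and sits open side down in the middle of the parts dish; the bottle, ring stack and wrench look unmoved in the last picture, and I handed the job in at about 37 s.

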